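# Turn the beltpack carousel to the yellow pack

## Task

Bring the yellow-taped beltpack round to the front of the carousel, in line with the white arrow on its base, by pushing the turntable round by its rim with your fingertips, using the finger notches. Push steadily without flinging it round, do not touch or lift the packs that stand in it, leave the other things on the desk where they are, and finish with the turntable at rest and your hand clear of it.

Things in the scene. Friction and masses are not known exactly. Their poses are not given: they have to be found in the camera images.
- carousel_base: dark steel base of the carousel, fixed: a disc 200 mm across, 10 mm thick, mostly hidden under the turntable, with a flat tongue 54 mm wide, 10 mm thick, sticking out at the front to 205 mm from the axis (45 mm beyond the rim); on it a white arrow points in at the turntable. Origin: on the turntable's vertical axis, at desk height. The tongue lies along its -x axis: the front.
- arrow (a point): tip of the white arrow on the base's tongue, 165 mm from the axis, 11 mm above the desk.
- turntable: light grey turntable, 320 mm across, turns about its vertical axis either way, no stops. Origin: on the axis at its underside, 14 mm above the desk; solid rim from 14 to 46 mm above the desk, with 5 finger notches. With its x axis along the base's x axis, the yellow pack is at the arrow. The bearing drags (about 1 N at the rim): it follows a slow push and stops within 2 degrees of it.
- notch0 (a point): a finger notch in the rim, 59 mm wide, side walls nearly radial with 8 mm round outer corners, open outwards and from above, cut through the rim's full height from radius 160 in to 130 mm; beneath: desk, or the 10 mm tongue. This point: its middle, at radius 145 mm, level with the rim's top (46 mm). It lies 36 degrees anticlockwise (from above) from the yellow pack's bay.
- notch1 (a point): as notch0, 72 degrees on anticlockwise: between the blue and green packs' bays. Bays (5, 72 degrees apart) lie midway between notches: anticlockwise yellow, blue, green, empty, white. Each is a pocket 28 x 66 mm centred 80 mm from the axis, floor 19 mm and wall tops 46 mm above the desk.
- notch2 (a point): as notch0, 144 degrees on from it: between the green pack's bay and the empty one.
- notch3 (a point): as notch0, 216 degrees on from it: between the empty bay and the white pack's.
- notch4 (a point): as notch0, 288 degrees on from it: between the white and yellow packs' bays.
- pack_yellow: the pack to bring to the front: squat aluminium beltpack, black top, standing loose in its pocket: 24 mm thick (x) by 62 wide (y) by 62 high, plus a stub aerial 8 x 20 mm; about 160 g. Marked with a bright yellow tape band round it and a yellow patch on top. Origin: centre of its underside; x points in along the radius to the turntable's axis. Top 81 mm, aerial tip 101 mm above the desk.
- pack_blue: squat aluminium beltpack, black top, standing loose in its pocket: 24 mm thick (x) by 62 wide (y) by 62 high, plus a stub aerial 8 x 20 mm; about 160 g. Blue tape band and top patch. Origin: centre of its underside; x points in along the radius to the turntable's axis. Top 81 mm, aerial tip 101 mm above the desk.
- pack_green: squat aluminium beltpack, black top, standing loose in its pocket: 24 mm thick (x) by 62 wide (y) by 62 high, plus a stub aerial 8 x 20 mm; about 160 g. Green tape band and top patch. Origin: centre of its underside; x points in along the radius to the turntable's axis. Top 81 mm, aerial tip 101 mm above the desk.
- pack_white: squat aluminium beltpack, black top, standing loose in its pocket: 24 mm thick (x) by 62 wide (y) by 62 high, plus a stub aerial 8 x 20 mm; about 160 g. White tape band and top patch. Origin: centre of its underside; x points in along the radius to the turntable's axis. Top 81 mm, aerial tip 101 mm above the desk.
- di_box: grey steel DI box with dark end plates on rubber feet, 137 x 96 x 54 mm, 0.65 kg, loose on the desk to the right of the carousel. Origin: centre of its underside, x along its length. Leave it alone.
- cue_light: black plastic cue light, 75 x 85 x 55 mm, with a red and a green lens on top (70 mm in all), loose on the desk to the left of the carousel. Origin: centre of its underside. Leave it alone.
- torch: red plastic torch standing on its lens end, 46 mm in diameter at the foot, 124 mm tall, loose on the desk in front and to the right of the carousel. Origin: centre of its underside. Leave it alone.
There are look-alikes about, which are no part of the job. What is shaped like the pack_yellow but pink or red is not meant.

How it is judged (in metres and radians):
On the way:
1. the fingers push the turntable (contact force between the fingers and turntable above 0.2 N), for 0.05 s.
At the end, for the whole second after the job is handed in: The yellow-taped pack faces the arrow: turntable within 0.12 rad (7 degrees) of that bay being in line with the arrow, the pack within 12.5 mm of the arrow's line; turntable at rest; all four packs upright (0.15 rad) on their pocket floors (angle between the x axis of turntable and the x axis of carousel_base, either way round below 0.12 rad and x of pack_yellow in the frame of carousel_base below -0.06 m and y of pack_yellow in the frame of carousel_base between -0.0125 and 0.0125 m and angular speed of turntable below 0.05 rad/s and z of each of pack_yellow, pack_blue, pack_green, pack_white in the frame of turntable below 0.011 m and angle between each of pack_yellow, pack_blue, pack_green, pack_white's own z axis and vertical below 0.15 rad); the robot touches nothing.
It fails at once if a beltpack is touched by the robot (more than 1 N) (contact force between any of the fingers, the arm and pack_yellow above 1 N or contact force between any of the fingers, the arm and pack_blue above 1 N or contact force between any of the fingers, the arm and pack_green above 1 N or contact force between any of the fingers, the arm and pack_white above 1 N).
It fails at once if a beltpack is lifted (more than 10 mm) in or out of its pocket, or tipped by more than 0.3 rad (z of any of pack_yellow, pack_blue, pack_green, pack_white in the frame of turntable above 0.015 m or angle between any of pack_yellow, pack_blue, pack_green, pack_white's own z axis and vertical above 0.3 rad).
It fails at once if the turntable is flung round (faster than 3 rad/s) (angular speed of turntable above 3 rad/s).
It fails at once if the DI box, the cue light or the torch is moved by more than 15 mm or tipped (distance of any of di_box, cue_light, torch from where it was at the start of the episode above 0.015 m or angle between any of di_box, cue_light, torch's own z axis and vertical above 0.3 rad).
It also fails if it takes over 61 s, if anything falls off the work surface, if the arm or the gripper's body presses on something with over 40 N, if the wrist force passes 120 N, or if a joint passes its speed limit or range.

## Robot

A 6-joint arm with a two-finger parallel gripper is mounted at the origin on the work surface. World frame = base frame: x ahead of the robot, y to its left, z up, the work surface at z = 0. Lengths are in mm, angles in rad, forces in N, time in s.
With the tool pointing down it reaches from about 350 to 800 mm from the base axis. Payload 7.3 kg.
Tool frame: the origin (TCP) lies at the very end of the fingers, on their centre line; the grasp point (between the pads) lies behind it (ctrl.tcp_to_grasp is the z of the grasp point in the tool frame, in mm); z points along the fingers, x is the direction in which the jaws open and shut, and the axes are right-handed (so a half turn about z gives the same grasp; the last joint's range is limited). The gripper opens to 85 mm and grips with 20 to 120 N. Pads are 22 mm wide; open, the fingers measure 114 mm over their backs; the gripper's body (76 mm by 85 mm) begins 54 mm behind the grasp point. The pads swing forward as they close: fully open they stand 13 mm farther back than shut.
Start: joints at [1.119, 0.342, 1.524, -0, 1.275, -0.146], TCP at [158.04, 500.667, 231.322] pointing down, gripper open.
Joint ranges: [-2.53, 2.53], [-0.77, 2.02], [0.04, 2.7], [-1, 4.14], [0.28, 2.66], [-3.11, 3.11]. Speed limits (rad/s): [2.57, 2.57, 3.14, 3.14, 3.14, 3.14].

## Interface

Orientations are given as a 3x3 rotation matrix whose columns are the frame's x, y, z axes.
In Python, from workcell import status, read_camera, camera_model, ctrl gives the robot as it stands.
- The arm moves only by the tool servo_tool, never from a script. Its argument "increments" is a list of rows, each a list of 7 numbers: the opening in per cent of the stroke, from 0 (shut) to 100 (fully open), then the shift along the tool's x, y, z in m, then the turn, a rotation vector about the tool's x, y, z in rad. In form: [[fingers, tx, ty, tz, ax, ay, az], ...]. A call has 1 to 8 rows; each row shifts and turns the commanded pose from where the row before left it, along the tool's axes as they then stand; what a row does not reach is not made up. A row lasts 1/12 s, in which the tool goes at most 41.7 mm and 7.16 degrees, less where a joint would pass 70% of its speed; a pose out of reach is approached as far as the arm can. A call is refused whole if a number of a shift passes 0.0417 or a number of a turn 0.125, either way. A call with a gripper value outside its range is refused whole. The fingers move at their own pace and stop on an object; "newtons" is the grip in N (left out, the last holds). Time passes only in rows, so rows that do not move let the fingers close. It gives the time, the measured TCP pose, the force and the opening at its end, in the units of the state.
- status.get_obs(): the state, without advancing time (a new reading comes with each control period).
- read_camera(name): name is "scene" or "top" or "wrist"; returns (picture, depth): 480x640x3 uint8, red, green, blue; 480x640 float32, mm along the optical axis (not along the pixel's ray), 0 where there is no reading.
- camera_model(name): a dict with "mtx" (3x3 intrinsics, pixels), "rvec" (rotation vector, rad) and "tvec" (3), from world to camera coordinates, as OpenCV has them; the wrist camera has in their place "hand_eye" (4x4, takes a point from camera to tool coordinates, whose origin is the TCP and whose axes are the tool frame's). Camera axes: x right, y down, z forward; pixel columns grow to the right and rows downward; lengths in mm; the calibration is good to about 2 mm. A picture is of the moment at which its call begins: read the wrist's pose just before it. camera_model takes no time and is no camera call.
- ctrl.finish_job(): hands the job in, once; it reports no verdict.
The state is a dict: "clock": time; "q": joint angles; "qd": joint speeds; "joint_torque": joint torques, N m; "tcp_pos": TCP position; "tcp_rot": TCP orientation; "wrist_force": force on the tool from outside, world axes, zero at the start; "ft_torque": the same for the moment, N m; "width": finger opening in mm.
Only numpy, scipy, OpenCV 4.12 (cv2) and the standard library are available. Lean on these libraries where they do the work, as an engineer would, in place of code of your own. Each camera call takes 0.05 s, during which the arm holds its last target.

## Working session

There is one attempt and no reset: what is moved stays moved. The work goes in short steps, Python scripts to look and compute and a tool call to move; the robot and the scene stay as the last step left them, time stands still between calls to the robot, and variables do not carry over. Pictures are saved under pics/ and viewed, and the job is handed in when it is done.

Besides the shell and the picture viewer there is one more tool, called after "Request:" as name([rows], argument=value, ...), one row to a line, values as JSON. servo_tool: Moves the arm, as the interface text tells. Its arguments: {"type":"object","properties":{"increments":{"type":"array","items":{"type":"array","items":{"type":"number"}}},"newtons":{"type":"number"}},"required":["increments"]}

```bash
mkdir -p pics; ls; python3 - <<'E'
from workcell import status, read_camera, camera_model, ctrl
import cv2,numpy as np
o=status.get_obs();print(o)
for n in ["top","scene"]:
    p,d=read_camera(n);cv2.imwrite(f"pics/{n}0.png",p[:,:,::-1]);np.save(f"{n}0.npy",d);print(n,camera_model(n))
E
```

```text
pics
{'clock': 0.0, 'q': array([ 1.11901738e+00,  3.42760377e-01,  1.52502465e+00,  3.09451388e-05,
        1.27538522e+00, -1.45987902e-01]), 'qd': array([-9.28910238e-04,  6.13786655e-04, -4.41291805e-04,  3.44679222e-04,
        7.72110006e-04,  9.64458025e-06]), 'joint_torque': array([ 1.21934459e-03, -4.33674896e+01, -2.46014357e+01, -3.24872609e-06,
        7.80273462e-03,  1.33405240e-05]), 'tcp_pos': array([157.83801368, 500.29402573, 230.60374701]), 'tcp_rot': array([[ 3.01055670e-01,  9.53606298e-01, -7.15359466e-04],
       [ 9.53605296e-01, -3.01056409e-01, -1.40639254e-03],
       [-1.55650834e-03, -2.58768127e-04, -9.99998755e-01]]), 'wrist_force': array([ 0.44499272, -0.50670879,  0.52377267]), 'ft_torque': array([-0.00083456,  0.01288629, -0.00444987]), 'width': 85.5625103390306}
top {'mtx': array([[440.1205273 ,   0.        , 319.6973111 ],
       [  0.        , 440.1205273 , 247.03887358],
       [  0.        ,   0.        ,   1.        ]]), 'rvec': array([ 2.03214397, -2.20877681,  0.22721421]), 'tvec': array([ 47.84966009, 572.7439144 , 724.03593498])}
scene {'mtx': array([[482.97816859,   0.        , 319.99422605],
       [  0.        , 482.97816859, 238.83854565],
       [  0.        ,   0.        ,   1.        ]]), 'rvec': array([ 2.25963283,  0.62881598, -0.29005352]), 'tvec': array([-514.27798025, -152.54280724, 1280.16037092])}
```

View pics/top0.png

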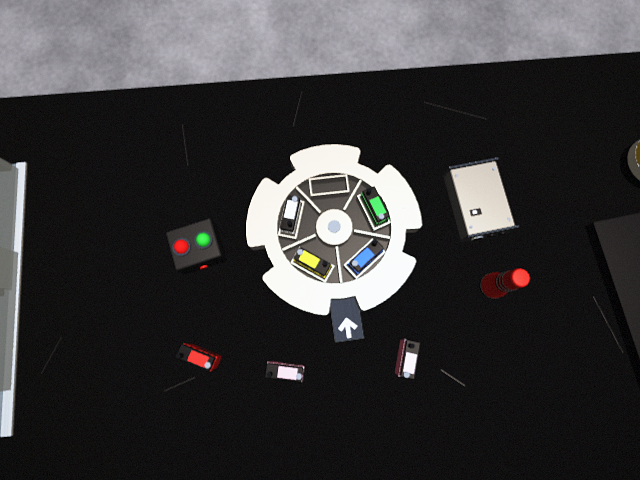

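View pics/scene0.png

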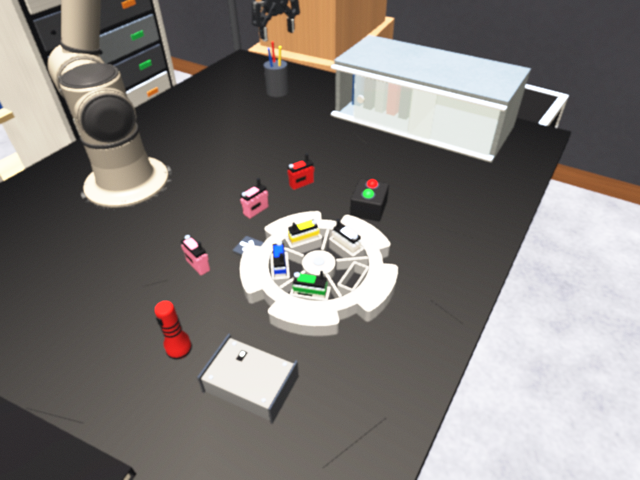

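```bash
cat >h.py <<'E'
from workcell import status, read_camera, camera_model, ctrl
import cv2,numpy as np
def cam(n):
    m=camera_model(n);R=cv2.Rodrigues(m['rvec'])[0];return m['mtx'],R,m['tvec']
def onz(n,u,v,z):
    K,R,t=cam(n);r=R.T@np.linalg.solve(K,[u,v,1.]);c=-R.T@t
    return c+r*(z-c[2])/r[2]
def proj(n,P):
    m=camera_model(n);return cv2.projectPoints(np.array(P,float).reshape(-1,1,3),m['rvec'],m['tvec'],m['mtx'],None)[0].reshape(-1,2)
E
python3 - <<'E'
from h import *
np.set_printoptions(precision=1,suppress=True)
p=cv2.imread("pics/top0.png")
cv2.imwrite("pics/crop0.png",cv2.resize(p[135:345,230:430],None,fx=2.8,fy=2.8,interpolation=cv2.INTER_CUBIC))
# rim ring fit: project circles for grid
g=cv2.cvtColor(p,cv2.COLOR_BGR2GRAY)
m=(g>170).astype(np.uint8);m[:, :240]=0;m[:,425:]=0;m[330:]=0
n,l,s,c=cv2.connectedComponentsWithStats(m)
i=[k for k in range(1,n) if s[k,4]>1500];print(s[i])
pts=np.argwhere(np.isin(l,i))[:,::-1]
W=np.array([onz("top",u,v,46)[:2] for u,v in pts])
from scipy.optimize import minimize
hull=cv2.convexHull(W.astype(np.float32))[:,0]
from scipy.optimize import least_squares
f=least_squares(lambda x:np.hypot(*(hull-x[:2]).T)-x[2],[600,0,160],loss='soft_l1',f_scale=2);print(f.x,f.cost)
for nm,u,v,z in [("hub",334,227,46),("yel",313,261,81),("blue",365,258,81),("tip",347,318,11),("tail",348,338,11),("cue",194,245,55),("di",482,198,54),("torchtop",520,278,124),("pink",290,372,81),("pink2",408,358,62),("red",200,357,62)]:
    P=onz("top",u,v,z); print(nm,P,np.hypot(*(P[:2]-f.x[:2])),np.degrees(np.arctan2(*(P[:2]-f.x[:2])[::-1])))
E
```

```text
[[  246   144   176   171 12833]]Traceback (most recent call last):
  File "<stdin>", line 11, in <module>
  File "h.py", line 6, in onz
    K,R,t=cam(n);r=R.T@np.linalg.solve(K,[u,v,1.]);c=-R.T@t
          ~~~^^^
  File "h.py", line 4, in cam
    m=camera_model(n);R=cv2.Rodrigues(m['rvec'])[0];return m['mtx'],R,m['tvec']
ValueError: time passes only in moves, steps and waits
```

View pics/crop0.png

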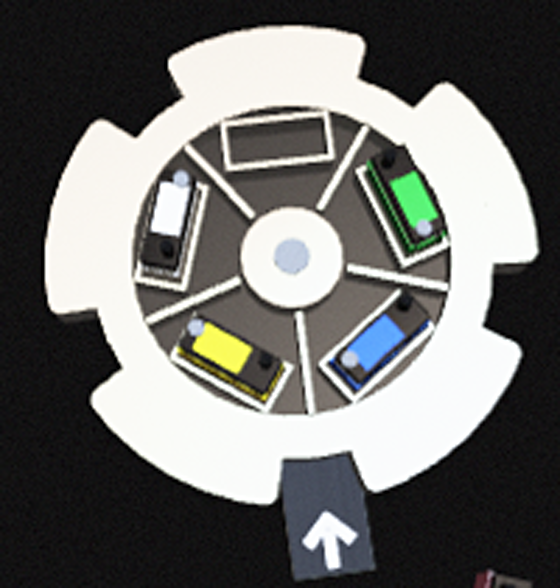

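```bash
sed -i '1a import functools' h.py; sed -i 's/^def cam(n)/camera_model=functools.lru_cache(None)(camera_model)\ndef cam(n)/' h.py
python3 - <<'E'
from h import *
np.set_printoptions(precision=1,suppress=True)
p=cv2.imread("pics/top0.png")
g=cv2.cvtColor(p,cv2.COLOR_BGR2GRAY)
m=(g>170).astype(np.uint8);m[:, :240]=0;m[:,425:]=0;m[330:]=0
n,l,s,c=cv2.connectedComponentsWithStats(m)
i=[k for k in range(1,n) if s[k,4]>1500]
pts=np.argwhere(np.isin(l,i))[:,::-1]
W=np.array([onz("top",u,v,46)[:2] for u,v in pts])
from scipy.optimize import least_squares
hull=cv2.convexHull(W.astype(np.float32))[:,0]
f=least_squares(lambda x:np.hypot(*(hull-x[:2]).T)-x[2],[600,0,160],loss='soft_l1',f_scale=2);print(f.x,f.cost)
for nm,u,v,z in [("hub",334,227,46),("yel",313,261,81),("blue",365,258,81),("tip",347,318,11),("tail",348,338,11),("cue",194,245,55),("di",482,198,54),("torchtop",520,278,124),("pink",290,372,81),("pink2",408,358,62),("red",200,357,62)]:
    P=onz("top",u,v,z); print(nm,P,np.hypot(*(P[:2]-f.x[:2])),np.degrees(np.arctan2(*(P[:2]-f.x[:2])[::-1])))
# angles of rim: histogram of bright at r 140..158
d=W-f.x[:2];r=np.hypot(*d.T);a=np.degrees(np.arctan2(d[:,1],d[:,0]))%360
h=np.histogram(a[(r>140)&(r<150)],bins=180,range=(0,360))[0];print(h)
z=np.exp(1j*5*np.radians(a[(r>140)&(r<150)])).sum();print("tooth centres",np.degrees(np.angle(z))/5%72)
E
```

```text
[613.5 -28.8 160.1] 6.324310578405992
hub [612.  -29.2  46. ] 1.5808998292505687 -165.1836441501481
yel [546.7  14.   81. ] 79.39686442028905 147.32662965748082
blue [544.5 -75.2  81. ] 83.12263818337851 -146.12707076633214
tip [448.4 -39.6  11. ] 165.4556895888359 -176.28590412317294
tail [412.7 -37.9  11. ] 201.02921109554126 -177.40800323776622
cue [597.4 222.7  55. ] 252.03492432342014 93.65851371927943
di [ 642.1 -303.4   54. ] 276.0623958857613 -84.0556443123002
torchtop [ 484.3 -314.1  124. ] 313.0929840840079 -114.36004795881223
pink [367.3  66.1  81. ] 263.8481826140453 158.91828925937693
pink2 [ 371.9 -131.8   62. ] 262.60007771181006 -156.90931475478402
red [402.9 216.   62. ] 322.97752274152253 130.7054751761658
[12 13 13 14 12 14 15 13 13 15 13 13 13 12  0  0  0  0  0  0  0  0  0  0
 15 13 14 14 14 14 15 15 13 15 14 14 15 16 14 15 14 15 15 10 15 15 16 15
 14 14  0  0  0  0  0  0  0  0  0  0 17 16 16 17 17 16 15 15 16 17 16 17
 16 17 16 18 16 16 18 15 16 18 16 17 14 15  0  0  0  0  0  0  0  0  0  0
 17 16 16 16 17 17 16 17 16 17 16 16 18 16 14 17 16 15 16 16 15 17 15 16
 16 15  0  0  0  0  0  0  0  0  0  6 12 15 15 13 15 16 14 15 15 13 16 13
 13 13 15 14 14 13 15 14 12 14 14 14 12 13  0  0  0  0  0  0  0  0  0  1
 14 14 13 14 13 13 12 15 15 10 15 15]
tooth centres 1.6712818639983364
```

```bash
python3 - <<'E'
from h import *
np.set_printoptions(precision=2,suppress=True)
C=np.array([613.5,-28.8])
for u,v in [(298,580),(375,570),(325,512),(333,568)]:
    P=onz("top",u/2.8+230-.5,v/2.8+135-.5,10)[:2]-C;print(P,np.hypot(*P),np.degrees(np.arctan2(*P[::-1]))%360)
P=(onz("top",298/2.8+230,580/2.8+135,10)+onz("top",375/2.8+230,570/2.8+135,10))[:2]/2-C;print(P,np.degrees(np.arctan2(*P[::-1]))%360)
print(ctrl.tcp_to_grasp)
o=status.get_obs();R=o['tcp_rot'];t=o['tcp_pos']
# entry: notch0 clear spot r=147 at 181.7
a=np.radians(181.7);T=np.append(C+147*np.array([np.cos(a),np.sin(a)]),200.);print(T,R.T@(T-t))
E
```

```text
[-205.44   13.17] 205.8579791820128 176.3310431319739
[-203.31  -37.02] 206.65345384333807 190.32063921535214
[-163.71   -8.33] 163.9249056327587 182.9130044030305
[-199.78  -10.08] 200.02955978509084 182.8872198650933
[-205.33  -12.74] 183.5505683791138
-18.700000000000003
[466.56 -33.16 200.  ] [-415.77  455.     31.17]
```

Request:
servo_tool([
  [0,0,0,0,0,0,-0.11],
  [0,0,0,0,0,0,-0.11],
  [0,0,0,0,0,0,-0.11],
  [0,-0.034,0.0184,0,0,0,0],
  [0,-0.034,0.0184,0,0,0,0],
  [0,-0.034,0.0184,0,0,0,0],
  [0,-0.034,0.0184,0,0,0,0],
  [0,-0.034,0.0184,0,0,0,0],
], newtons=40)

```text
clock: 0.77
tcp_pos: [254.3, 331.2, 231.0]
tcp_rot: [[-0.025, 1.0, -0.0], [1.0, 0.025, -0.0], [-0.0, -0.0, -1.0]]
wrist_force: [1.2, 0.4, 0.3]
width: -0.2
```

Request:
servo_tool([
  [0,-0.034,0.0184,0,0,0,0],
  [0,-0.034,0.0184,0,0,0,0],
  [0,-0.034,0.0184,0,0,0,0],
  [0,-0.034,0.0184,0,0,0,0],
  [0,-0.034,0.0184,0,0,0,0],
  [0,-0.034,0.0184,0,0,0,0],
  [0,-0.034,0.0184,0,0,0,0],
  [0,-0.034,0.0184,0,0,0,0],
])

```text
clock: 1.43
tcp_pos: [408.2, 62.7, 231.2]
tcp_rot: [[-0.024, 1.0, -0.0], [1.0, 0.024, 0.0], [0.0, -0.0, -1.0]]
wrist_force: [1.5, -0.1, 0.3]
width: -0.1
```

Request:
servo_tool([
  [0,-0.032,0.018,0,0,0,0],
  [0,-0.032,0.018,0,0,0,0],
  [0,-0.028,0.016,0.02,0,0,0],
  [0,0,0,0.04,0,0,0],
  [0,0,0,0.02,0,0,0],
  [0,0,0,0,0,0,0],
  [0,0,0,0,0,0,0],
])

```text
clock: 2.02
tcp_pos: [461.5, -26.0, 150.8]
tcp_rot: [[-0.024, 1.0, -0.003], [1.0, 0.024, 0.001], [0.001, -0.003, -1.0]]
wrist_force: [-0.6, 0.4, 0.8]
width: -0.0
```

```bash
python3 - <<'E'
from h import *
o=status.get_obs();print(o['tcp_pos'],o['q'])
p,d=read_camera("wrist");cv2.imwrite("pics/w1.png",p[:,:,::-1])
p,d=read_camera("top");cv2.imwrite("pics/t1.png",cv2.resize(p[135:345,230:430,::-1],None,fx=2.8,fy=2.8))
E
```

```text
[461.47074051 -26.04184073 150.76176589] [-2.22515611e-01  3.18438336e-01  1.80682979e+00  1.47483498e-04
  1.01915859e+00 -1.81740756e+00]
```

View pics/w1.png

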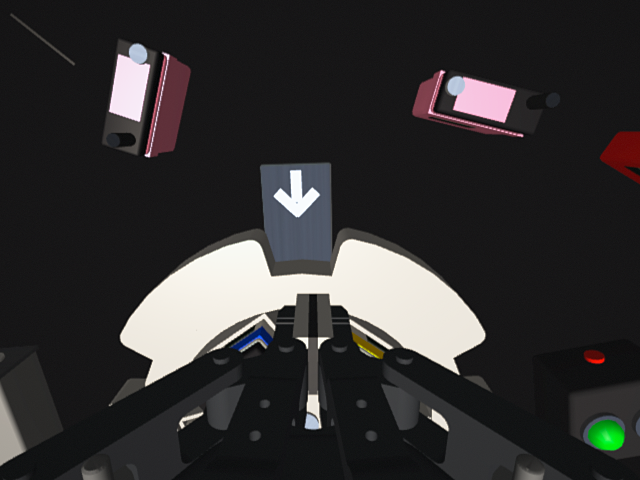

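View pics/t1.png

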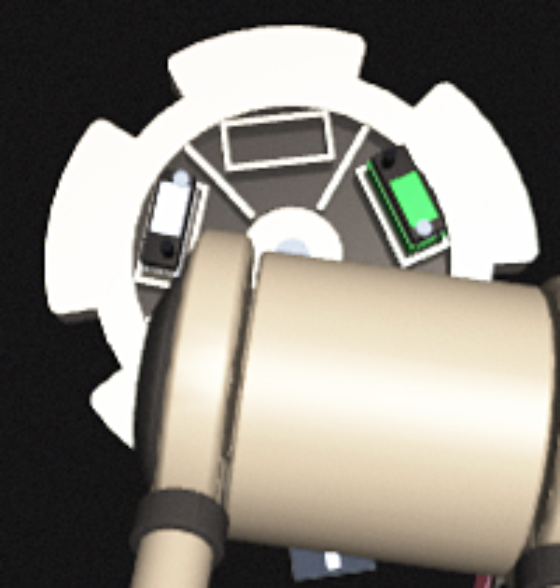

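```bash
python3 - <<'E'
from h import *
np.set_printoptions(precision=1,suppress=True)
p,d=read_camera("scene");cv2.imwrite("pics/s1.png",p[120:360,120:440,::-1].repeat(2,0).repeat(2,1))
p,d=read_camera("top");K,R,t=cam("top")
for u,v in [(318,270),(380,280),(310,235),(420,280)]:
    X=np.linalg.solve(K,[u,v,1.])*d[v,u];print(u,v,R.T@(X-t))
# wrist notch0 : back inner wall centre, corners
o=status.get_obs();m=camera_model("wrist");H=m['hand_eye'];Ki=np.linalg.inv(m['mtx'])
for u,v in [(272,274),(332,274),(268,240),(334,240),(297,216),(296,172)]:
    z=46 if v>230 else 11
    c=o['tcp_rot']@H[:3,3]+o['tcp_pos'];r=o['tcp_rot']@H[:3,:3]@Ki@[u,v,1.]
    P=(c+r*(z-c[2])/r[2])[:2]-[613.5,-28.8];print(u,v,P,np.hypot(*P),np.degrees(np.arctan2(*P[::-1]))%360)
E
```

```text
318 270 [467.1  12.7 507.5]
380 280 [455.9 -31.  509.3]
310 235 [493.9  16.4 505.8]
420 280 [453.6 -59.9 508.5]
272 274 [-124.8  -26.7] 127.63509479037182 192.0593200698637
332 274 [-125.9   16.3] 126.90769134661875 172.6120379370135
268 240 [-150.2  -29.2] 153.01673893534138 191.01489216837658
334 240 [-151.3   16.7] 152.22185834355594 173.69654576502492
297 216 [-159.7  -10.6] 160.04273326934825 183.78925552271312
296 172 [-193.6  -11.7] 193.9097724312991 183.46380309342996
```

View pics/s1.png

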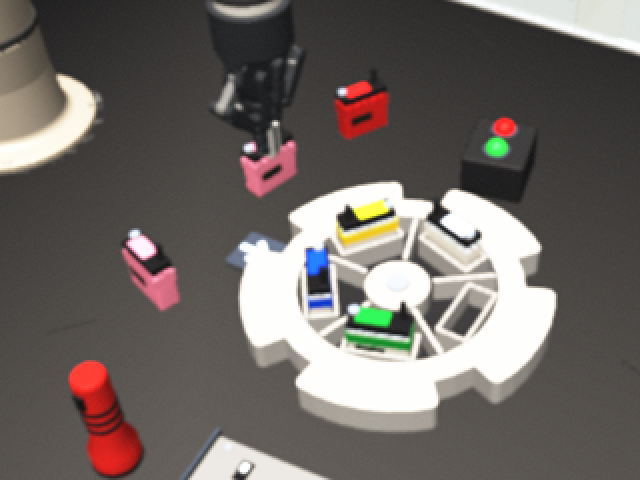

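Request:
servo_tool([
  [0,-0.009,0.006,0.02,0,0,0],
  [0,0,0,0.03,0,0,0],
  [0,0,0,0,0,0,0],
  [0,0,0,0,0,0,0],
])

```text
clock: 2.55
tcp_pos: [467.9, -34.6, 101.6]
tcp_rot: [[-0.025, 1.0, -0.002], [1.0, 0.025, 0.001], [0.001, -0.002, -1.0]]
wrist_force: [0.5, 0.5, 0.4]
width: -0.0
```

```bash
python3 - <<'E'
from h import *
o=status.get_obs();print(o['tcp_pos'],o['tcp_rot'][:,0])
p,d=read_camera("wrist");cv2.imwrite("pics/w2.png",p[:,:,::-1])
E
```

```text
[467.87009753 -34.62412303 101.60742941] [-2.45362870e-02  9.99698792e-01  5.43180264e-04]
```

View pics/w2.png

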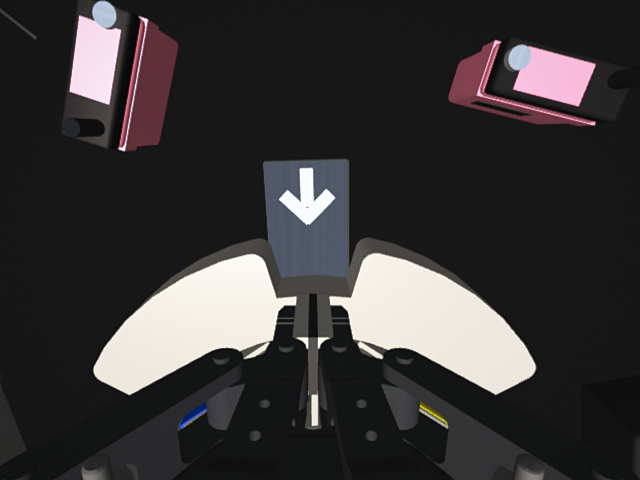

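Request:
servo_tool([
  [0,0,0,0.02,0,0,0],
  [0,0,0,0.02,0,0,0],
  [0,0,0,0.015,0,0,0],
  [0,0,0,0,0,0,0],
])

```text
clock: 2.93
tcp_pos: [467.9, -34.6, 45.9]
tcp_rot: [[-0.025, 1.0, -0.001], [1.0, 0.025, 0.0], [0.0, -0.001, -1.0]]
wrist_force: [-0.2, 0.0, 0.4]
width: -0.2
```

Request:
servo_tool([
  [0,0,0,0.01,0,0,0],
  [0,0,0,0.007,0,0,0],
  [0,0,0,0,0,0,0],
])

```text
clock: 3.18
tcp_pos: [468.6, -34.9, 29.8]
tcp_rot: [[-0.024, 1.0, 0.001], [1.0, 0.024, -0.0], [-0.0, 0.001, -1.0]]
wrist_force: [-0.1, 0.4, 0.1]
width: 0.1
```

```bash
python3 - <<'E'
from h import *
o=status.get_obs();print(o['tcp_pos'],o['wrist_force'])
p,d=read_camera("wrist");cv2.imwrite("pics/w3.png",p[:,:,::-1])
p,d=read_camera("scene");cv2.imwrite("pics/s3.png",p[120:360,120:440,::-1].repeat(2,0).repeat(2,1))
E
```

```text
[468.60818877 -34.90742588  29.81780423] [-0.10738093  0.37697768  0.08360832]
```

View pics/w3.png

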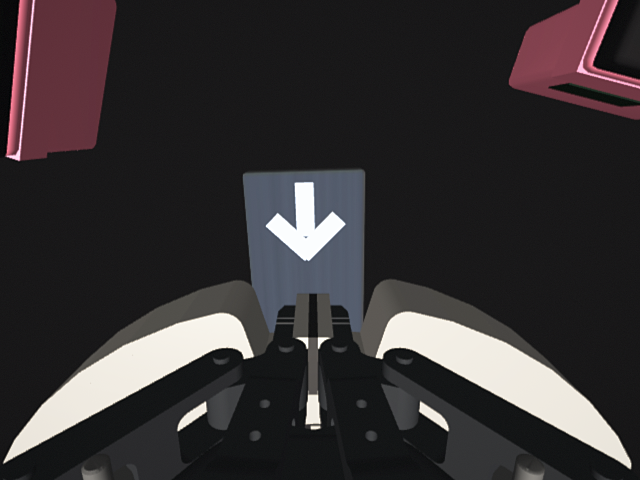

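View pics/s3.png

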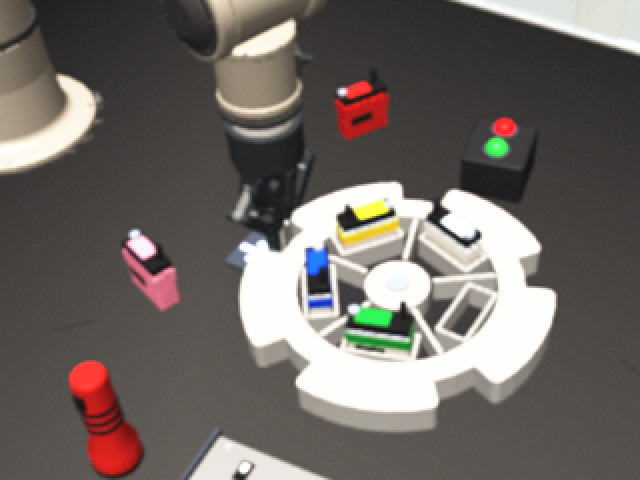

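Request:
servo_tool([
  [0,0,0,0,0,0,-0.03],
  [0,-0.0026,0,0,0,0,-0.0175],
  [0,-0.0038,0,0,0,0,-0.026],
  [0,-0.0038,0,0,0,0,-0.026],
  [0,-0.0038,0,0,0,0,-0.026],
  [0,-0.0038,0,0,0,0,-0.026],
  [0,-0.0038,0,0,0,0,-0.026],
  [0,-0.0038,0,0,0,0,-0.026],
])

```text
clock: 3.95
tcp_pos: [471.9, -60.4, 30.0]
tcp_rot: [[-0.227, 0.974, 0.001], [0.974, 0.227, -0.0], [-0.0, 0.001, -1.0]]
wrist_force: [-0.8, 1.2, 0.1]
width: -0.1
```

Request:
servo_tool([
  [0,-0.0038,0,0,0,0,-0.026],
  [0,-0.0038,0,0,0,0,-0.026],
  [0,-0.0038,0,0,0,0,-0.026],
  [0,-0.0038,0,0,0,0,-0.026],
  [0,-0.0038,0,0,0,0,-0.026],
  [0,-0.0038,0,0,0,0,-0.026],
  [0,-0.0038,0,0,0,0,-0.026],
  [0,-0.0038,0,0,0,0,-0.026],
])

```text
clock: 4.62
tcp_pos: [481.3, -89.2, 30.0]
tcp_rot: [[-0.423, 0.906, 0.001], [0.906, 0.423, 0.0], [-0.0, 0.0, -1.0]]
wrist_force: [0.1, 0.5, 0.3]
width: 0.1
```

```bash
python3 - <<'E'
from h import *
o=status.get_obs();P=o['tcp_pos'];r=P[:2]-[614.5,-28.8];x=o['tcp_rot'][:,0]
print(P,o['wrist_force'],np.hypot(*r),np.degrees(np.arctan2(r[1],r[0]))%360,np.degrees(np.arctan2(x[1],x[0])))
p,d=read_camera("wrist");cv2.imwrite("pics/w4.png",p[:,:,::-1])
p,d=read_camera("scene");cv2.imwrite("pics/s4.png",p[120:360,120:440,::-1].repeat(2,0).repeat(2,1))
E
```

```text
[481.26892518 -89.22564043  29.97902097] [0.07710648 0.54389706 0.27638586] 146.29346301373826 204.39619952431443 115.03813119415025
```

View pics/w4.png

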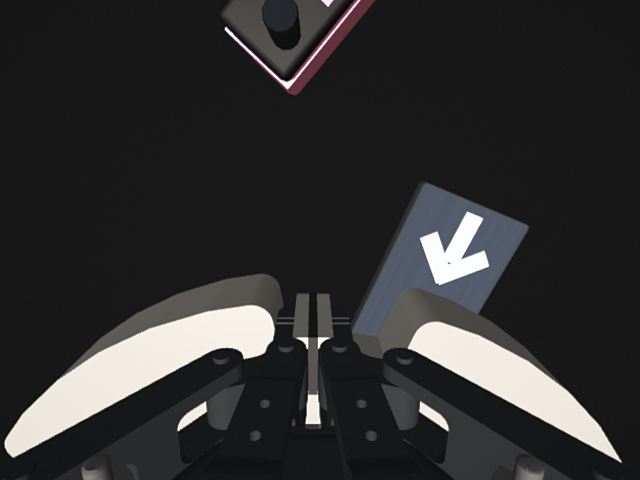

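View pics/s4.png

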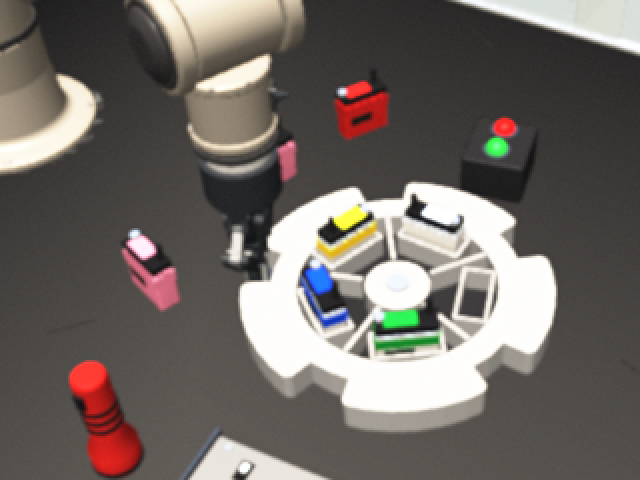

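Request:
servo_tool([
  [0,-0.0038,0,0,0,0,-0.026],
  [0,-0.0038,0,0,0,0,-0.026],
  [0,-0.0038,0,0,0,0,-0.026],
  [0,-0.0038,0,0,0,0,-0.026],
  [0,-0.0038,0,0,0,0,-0.026],
  [0,-0.0038,0,0,0,0,-0.026],
  [0,-0.0038,0,0,0,0,-0.026],
  [0,-0.0038,0,0,0,0,-0.026],
])

```text
clock: 5.38
tcp_pos: [496.1, -115.2, 29.6]
tcp_rot: [[-0.601, 0.8, -0.0], [0.8, 0.601, 0.0], [0.0, -0.0, -1.0]]
wrist_force: [-1.0, 0.9, 0.2]
width: -0.1
```

```bash
cat > rot.py <<'E'
from h import *
def ang(p,n="scene"):
    hsv=cv2.cvtColor(p,cv2.COLOR_BGR2HSV);out={}
    for nm,h in [("y",(24,34)),("g",(50,75)),("b",(105,125))]:
        m=cv2.inRange(hsv,(h[0],120,90),(h[1],255,255))
        if n=="scene": m[:200]=0;m[:, :235]=0;m[:,400:]=0;m[330:]=0
        k,l,s,c=cv2.connectedComponentsWithStats(m)
        i=1+np.argmax(s[1:,4]);P=onz(n,*c[i],78)[:2]-[614,-28.8]
        out[nm]=(s[i,4],c[i].round(1),round(float(np.hypot(*P)),1),round(float(np.degrees(np.arctan2(*P[::-1]))%360),1))
    return out
E
python3 - <<'E'
from rot import *
o=status.get_obs();P=o['tcp_pos'];r=P[:2]-[614.5,-28.8];x=o['tcp_rot'][:,0]
print(P,o['wrist_force'],np.hypot(*r),np.degrees(np.arctan2(r[1],r[0]))%360,np.degrees(np.arctan2(x[1],x[0])))
p,d=read_camera("wrist");cv2.imwrite("pics/w5.png",p[:,:,::-1])
p,d=read_camera("scene");p=p[:,:,::-1].copy();cv2.imwrite("pics/s5.png",p[120:360,120:440].repeat(2,0).repeat(2,1))
print(ang(cv2.imread("pics/scene0.png")));print(ang(p))
E
```

```text
[ 496.11199981 -115.16799675   29.64852284] [-0.96053391  0.88625649  0.21464335] 146.54401881747606 216.11199886199984 126.90904574808461
{'y': (np.int32(118), array([304.1, 236.1]), 48.8, 154.2), 'g': (np.int32(152), array([306.6, 278.4]), 78.9, 287.7), 'b': (np.int32(124), array([277.8, 250.3]), 78.2, 211.5)}
{'y': (np.int32(113), array([289.2, 232.4]), 78.3, 169.0), 'g': (np.int32(152), array([328.8, 278.2]), 80.1, 318.4), 'b': (np.int32(153), array([282.7, 265.2]), 77.8, 243.5)}
```

View pics/s5.png

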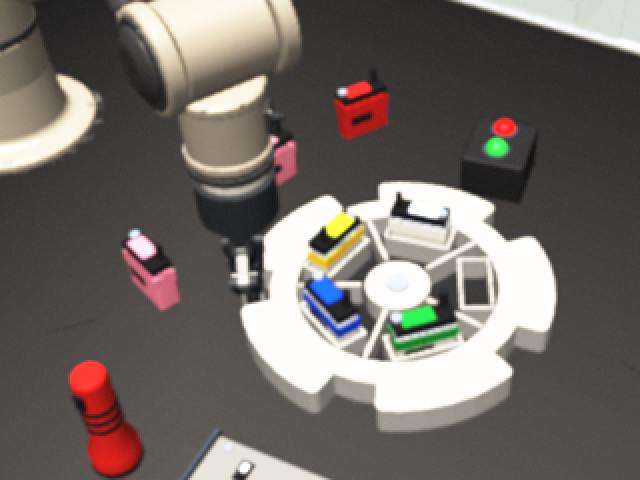

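View pics/w5.png

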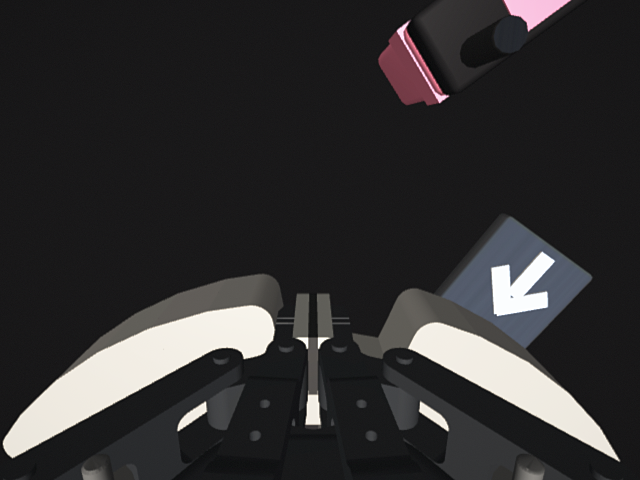

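Request:
servo_tool([
  [0,-0.0036,0,0,0,0,-0.0245],
  [0,-0.0036,0,0,0,0,-0.0245],
  [0,-0.0036,0,0,0,0,-0.0245],
  [0,-0.0036,0,0,0,0,-0.0245],
  [0,0,0,0,0,0,0],
  [0,0,0,0,0,0,0],
])

```text
clock: 5.98
tcp_pos: [505.4, -126.3, 29.4]
tcp_rot: [[-0.674, 0.738, 0.0], [0.738, 0.674, 0.0], [-0.0, 0.0, -1.0]]
wrist_force: [0.2, -0.1, 0.6]
width: 0.3
```

```bash
python3 - <<'E'
from rot import *
o=status.get_obs();P=o['tcp_pos'];r=P[:2]-[614.5,-28.8];x=o['tcp_rot'][:,0]
print(P,o['wrist_force'],np.hypot(*r),np.degrees(np.arctan2(r[1],r[0]))%360,np.degrees(np.arctan2(x[1],x[0])))
p,d=read_camera("scene");p=p[:,:,::-1].copy();cv2.imwrite("pics/s6.png",p[120:360,120:440].repeat(2,0).repeat(2,1))
print(ang(p))
p,d=read_camera("top");p=p[:,:,::-1].copy();cv2.imwrite("pics/t6.png",cv2.resize(p[135:345,230:430],None,fx=2.8,fy=2.8))
E
```

```text
[ 505.35501964 -126.25990577   29.41728748] [ 0.22676764 -0.09432904  0.55703224] 146.32518569543123 221.76293734266065 132.39757973674702
{'y': (np.int32(113), array([286.8, 234.4]), 78.0, 174.6), 'g': (np.int32(149), array([332.7, 277.2]), 80.1, 324.0), 'b': (np.int32(155), array([284.9, 267.5]), 77.8, 249.3)}
```

View pics/t6.png

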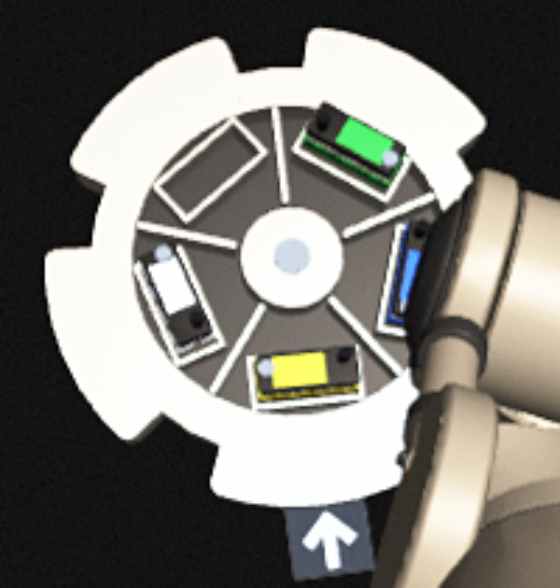

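```bash
cat > tooth.py <<'E'
from h import *
def edges(p):
    g=cv2.cvtColor(p,cv2.COLOR_BGR2GRAY).astype(float);out=[]
    for r in (138,142,146,150):
        A=np.radians(np.arange(0,360,.25));P=np.c_[613.5+r*np.cos(A),-28.8+r*np.sin(A),np.full(A.size,46)]
        uv=proj("top",P).astype(np.float32);v=cv2.remap(g.astype(np.float32),uv[:,:1],uv[:,1:],1)[:,0]>150
        out.append([(float(np.degrees(A[i])),int(v[i])-int(v[i-1])) for i in range(A.size) if v[i]!=v[i-1]])
    return out
E
python3 - <<'E'
from tooth import *
p=cv2.imread("pics/t6.png");q=np.zeros((480,640,3),np.uint8);q[135:345,230:430]=cv2.resize(p,(200,210),interpolation=cv2.INTER_AREA)
for im in (cv2.imread("pics/top0.png"),q):
    for e in edges(im)[1:3]: print([(round(a,1),s) for a,s in e])
E
```

```text
[(28.0, -1), (47.8, 1), (100.2, -1), (120.0, 1), (172.2, -1), (192.0, 1), (244.0, -1), (263.8, 1), (316.0, -1), (335.8, 1)]
[(27.8, -1), (48.0, 1), (100.0, -1), (120.0, 1), (172.0, -1), (192.0, 1), (243.8, -1), (263.8, 1), (316.0, -1), (336.0, 1)]
[(11.2, 1), (63.5, -1), (83.2, 1), (135.5, -1), (155.2, 1), (205.0, -1), (220.5, 1), (225.5, -1), (228.5, 1), (229.5, -1), (238.0, 1), (261.8, -1), (269.2, 1), (288.8, -1), (299.0, 1), (351.2, -1)]
[(11.2, 1), (63.5, -1), (83.2, 1), (135.5, -1), (155.2, 1), (202.0, -1), (217.8, 1), (226.0, -1), (236.5, 1), (267.2, -1), (273.5, 1), (287.8, -1), (299.2, 1), (351.2, -1)]
```

Request:
servo_tool([
  [0,-0.0019,0,0,0,0,-0.012],
  [0,-0.0019,0,0,0,0,-0.012],
  [0,0,0,0,0,0,0],
  [0,0,0,0,0,0,0],
  [0,0.005,0,0,0,0,0],
  [0,0.005,-0.002,0,0,0,0],
  [0,0.003,-0.002,0,0,0,0],
  [0,0,0,0,0,0,0],
])

```text
clock: 6.75
tcp_pos: [494.9, -122.0, 29.2]
tcp_rot: [[-0.693, 0.721, -0.001], [0.721, 0.693, 0.001], [0.001, -0.0, -1.0]]
wrist_force: [0.2, 0.6, -0.1]
width: -0.1
```

Request:
servo_tool([
  [0,0,0,-0.015,0,0,0],
  [0,0,0,-0.03,0,0,0],
  [0,0,0,-0.04,0,0,0],
  [0,0,0,-0.04,0,0,0],
  [0,0,0,-0.03,0,0,0],
  [0,0,-0.03,0,0,0,0],
  [0,0,-0.03,0,0,0,0],
  [0,0,0,0,0,0,0],
])

```text
clock: 7.42
tcp_pos: [450.2, -166.3, 184.9]
tcp_rot: [[-0.692, 0.722, -0.001], [0.722, 0.692, -0.001], [-0.001, -0.001, -1.0]]
wrist_force: [0.3, -0.7, 0.1]
width: -0.2
```

```bash
python3 - <<'E'
from tooth import *
o=status.get_obs();print(o['tcp_pos'],o['clock'])
p,d=read_camera("top");p=p[:,:,::-1].copy();cv2.imwrite("pics/t7.png",p)
for e in edges(p)[1:3]: print([(round(a,1),s) for a,s in e])
p,d=read_camera("scene");cv2.imwrite("pics/s7.png",p[120:360,120:440,::-1].repeat(2,0).repeat(2,1))
E
```

```text
[ 450.21603891 -166.3053357   184.90250806] 7.4167
[(12.2, 1), (64.5, -1), (84.2, 1), (136.8, -1), (156.8, 1), (208.8, -1), (228.2, 1), (280.8, -1), (300.2, 1), (352.8, -1)]
[(12.5, 1), (64.5, -1), (84.5, 1), (136.8, -1), (156.8, 1), (208.5, -1), (228.5, 1), (280.8, -1), (300.5, 1), (352.2, -1)]
```

View pics/t7.png

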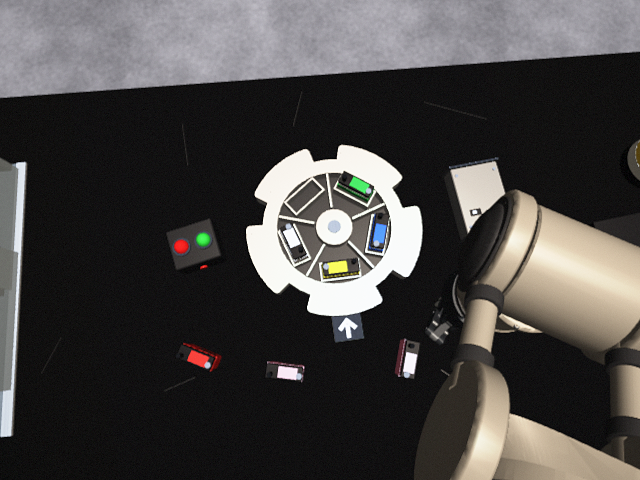

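View pics/s7.png

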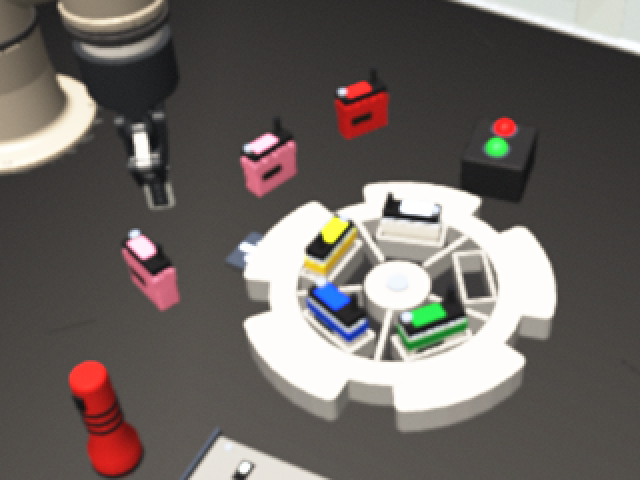

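The top view shows the yellow pack at (340,268) and the arrow at (347,327). The yellow bay lies at 182.7° and the arrow at about 183°, the packs stand upright, and the hand is clear.

```bash
python3 -c "
from workcell import ctrl
print(ctrl.finish_job())"
```

```text
the job is handed in; nothing more can be done
None
```

The yellow-taped pack is now at the front, in line with the white arrow, and the job is handed in; no verdict came back. I put the closed fingertips into notch0 and pushed the turntable about 37° anticlockwise at roughly 0.3 rad/s. I then backed off the notch wall and lifted the hand clear.

- **Alignment:** after I withdrew, the top camera put the yellow bay at 182.7° and the arrow at about 183°. The arrow's direction itself is only good to about 0.5° between the readings I took, well inside the 7° allowed.
- **Packs and other things:** in the final pictures all four packs stand upright in their pockets. The cue light, DI box and torch look undisturbed, though in the last pictures the arm hid much of the DI box, and the torch showed only in the scene camera. I judged this by eye and did not measure their positions. The wrist force readings stayed under 2 N.
- **Disagreements:** partway through the push, the rotation came out as about 31° from the coloured patches and 28.5° from the fingertip position. I used the top camera's view of the notch edges (35.4° by then) to settle it. The wrist camera's positions were also 3 to 5 mm off from the top camera's.
- **Not checked:** I did not take a second picture to confirm that the turntable was at rest. It should be, because the hand had been off it for over half a second when I took the last pictures.

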